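Extend the folding hand truck's handle to its second stop and keep hold of it

TASK

The little folding hand truck lies folded on the closet shelf with its handle pushed in and locked. Press its red release button all the way down and let go of it, so that the handle springs out a little; then grip the handle's black bar between the fingers, pull it straight out past the first click to the second stop, where the red button pops up again, and finish still gripping the bar with the handle extended. Do not drag the truck along the shelf, lift it, or disturb the tools lying round it.

Things in the scene. Friction and masses are not known exactly. Their poses are not given: they have to be found in the camera images.
- truck: Folding hand truck lying folded flat, loose, about 4 kg, 510 x 270 x 75 mm high. Origin on the shelf straight below the red button; x along the truck away from the handle (the handle pulls out along -x), z up. At the origin a black moulded head 60 (x) x 250 (y), 58 high; behind it tubes, toe plate and wheels to x = +425. Shelf friction holds it against a level pull of about 17 N.
- button_top (a point): Centre of the flat top of the red round push button, 28 mm across, in the middle of the truck's black head. Up, its top is 70 mm above the shelf, 12 mm above the head; it is pressed straight down. The point moves with the button.
- button (a joint): Travel of the red button (m): 0 up, handle locked; 0.007 fully down (takes about 4 N, spring return). Pressed fully it frees the handle, which springs out about 20 mm. Let go, it then stays about 0.004 down while the handle is between stops, and pops up to 0 by itself at each stop.
- grip (a point): Middle of the handle's black grip bar: round, 26 mm thick, 200 mm long, along the truck's y, axis 42 mm above the shelf; 20 mm steel tubes run from its ends into the head (grey collars there, 14 mm proud). Handle in: 70 mm from the button's axis on the truck's -x side, 27 mm free between bar and head; about 20 mm more once sprung out. Moves with the handle.
- handle (a joint): How far the handle is out (m): 0 in and locked; about 0.02 once sprung out; 0.075 first stop (click; it will not push back in, but a steady 4 to 5 N pulls it on); 0.149 to 0.153 second stop (click and firm end; pulled further, the truck itself drags). Between stops it slides at about 2 N.
- mallet: Bystander: wooden mallet lying on the shelf to the truck's +y side of the handle, head 65 x 100 x 52 mm, stick 190 mm long pointing away from the truck. Origin under the middle of the head.
- screwdriver: Bystander: yellow-handled screwdriver 200 mm long lying at the truck's -y side. Origin on the shelf under it, x along it.
- pliers: Bystander: steel pliers with red grips, 180 x 65 x 16 mm, lying at the truck's -y side. Origin on the shelf under them, near the pivot.
- level: Bystander: aluminium spirit level 240 x 50 x 22 mm lying flat at the truck's +y side, beside the truck's head and tubes. Origin under its middle, x along it.

How it is judged:
On the way, in this order (a step that is already met when the one before it is completed fails the run):
1. the red button is pressed fully down (value of joint button above 0.006 m), for 0.05 s.
2. the button is let go and the handle has sprung out (value of joint handle above 0.01 m and contact force between each of the arm, the fingers and button below 0.1 N), for 0.2 s.
3. the gripped handle is at its second stop and the button has popped up (value of joint handle above 0.1475 m and value of joint button below 0.0015 m and contact force between the fingers and handle above 2 N), for 0.2 s.
At the end, for the whole second after the job is handed in: Handle over 147.5 mm out (second stop), button up (under 1.5 mm down), bar gripped with over 2 N, grasp point within 20 mm of the bar axis along the truck and 30 mm in height; truck still, flat (under 0.05 rad, raised under 10 mm) and under 40 mm from its start (all of step 3 and x of the grasp point in the frame of grip between -0.02 and 0.02 m and z of the grasp point in the frame of grip between -0.03 and 0.03 m and angle between truck's own z axis and vertical below 0.05 rad and height (world z) of truck below 0.01 m and distance of truck from where it was at the start of the episode below 0.04 m and linear speed of truck below 0.02 m/s); the arm keeps its last pose, push and grip.
It fails at once if the truck is dragged along the shelf or lifted (40 mm or more) (distance of truck from where it was at the start of the episode above 0.04 m).
It fails at once if the mallet is disturbed (moved more than 20 mm) (distance of mallet from where it was at the start of the episode above 0.02 m).
It fails at once if the screwdriver is disturbed (moved more than 20 mm) (distance of screwdriver from where it was at the start of the episode above 0.02 m).
It fails at once if the pliers are disturbed (moved more than 20 mm) (distance of pliers from where it was at the start of the episode above 0.02 m).
It fails at once if the spirit level is disturbed (moved more than 20 mm) (distance of level from where it was at the start of the episode above 0.02 m).
It also fails if it takes over 43 s, if anything falls off the work surface, if the arm or the gripper's body presses on something with over 40 N, if the wrist force passes 120 N, or if a joint passes its speed limit or range.

ROBOT

A 6-joint arm with a two-finger parallel gripper is mounted at the origin on the work surface. World frame = base frame: x ahead of the robot, y to its left, z up, the work surface at z = 0. Lengths are in m, angles in rad, forces in N, time in s.
With the tool pointing down it reaches from about 0.35 to 0.8 m from the base axis. Payload 7.3 kg.
Tool frame: the origin (TCP) lies between the finger pads; the fingertips stand 25 mm ahead of it and the grasp point (between the pads) lies 6 mm ahead of it (r.tip_extent is the distance from the TCP to the fingertips, in m); z points along the fingers, y is the line along which they close (so a half turn about z gives the same grasp; the last joint's range is limited). The gripper opens to 85 mm and grips with 20 to 120 N. Pads are 22 mm wide; open, the fingers measure 114 mm over their backs; the gripper's body (76 mm by 85 mm) begins 54 mm behind the grasp point. The pads swing forward as they close: fully open they stand 13 mm farther back than shut.
Start: joints at [-1.429, 0.342, 1.524, -0, 1.275, -0.146], TCP at [0.149, -0.503, 0.256] pointing down, gripper open.
Joint ranges: [-2.53, 2.53], [-0.77, 2.02], [0.04, 2.7], [-1, 4.14], [0.28, 2.66], [-3.11, 3.11]. Speed limits (rad/s): [2.57, 2.57, 3.14, 3.14, 3.14, 3.14].

INTERFACE

Orientations are given as a unit quaternion [x, y, z, w].
In Python, from workcell import r, command_gripper, optics gives the robot as it stands. The module is installed in compiled form; this text tells all that it offers. Calls block until the motion is done:
- r.reach(position, orientation): joint-space move of the TCP to a pose.
- r.move_straight(position, orientation=None, speed=0.15, max_force=None): straight line of the TCP; orientation=None keeps the orientation; speed is the mean speed in m/s. With max_force (N) it stops when the force on the tool has changed by that much, and returns True; else False.
- r.movej(angles): joint-space move.
- command_gripper(opening, force=None): finger opening in m; force is the grip in N (None keeps the last); returns when the fingers have stopped.
- r.hold(seconds).
- r.solve_ik(position, orientation): joint angles nearest the present ones, or None.
- r.read_state(): the state.
- optics.get_image(name): name is "side" or "top"; returns (picture, depth): 420x560x3 uint8, red, green, blue; 420x560 float32, m along the optical axis (not along the pixel's ray), 0 where there is no reading.
- optics.camera_model(name): a dict with "K" (3x3 intrinsics, pixels), "k1" (the pictures are not rectified: a ray, as slopes to the right and down, at radius r is drawn at 1 + k1 r^2 times it, then the intrinsics apply), "R" (3x3) and "t" (3): a world point X has camera coordinates R X + t. Camera axes: x right, y down, z forward; pixel columns grow to the right and rows downward; lengths in m; the calibration is good to about 2 mm. A picture is of the moment at which its call begins. camera_model takes no time and is no camera call.
A pose or a line that the arm cannot do raises r.PlanningError and nothing moves.
- r.finish_job(): hands the job in; it is judged then, once.
The state is a dict: "time_s": time; "joint_positions": joint angles; "dq": joint speeds; "tau": joint torques, N m; "eef_pos": TCP position; "eef_rot": TCP orientation; "contact_force": force on the tool from outside, world axes, zero at the start; "torque": the same for the moment, N m; "grip_width": finger opening in m; "grip_force": force on a finger pad.
Only numpy, scipy, OpenCV 4.12 (cv2) and the standard library are available. Lean on these libraries where they do the work, as an engineer would, in place of code of your own. Each camera call takes 0.05 s, during which the arm holds its last target. There are 200 camera calls.

## Working session

There is one attempt and no reset: what is moved stays moved. The work goes in short steps, each a Python script; the robot and the scene stay as the last script left them, time stands still between calls to the robot, and variables do not carry over. Pictures are saved under pics/ and viewed, at most 10 in all, crops included, and the job is handed in when it is done.

```bash
mkdir -p pics; cat > h.py <<'E'
import numpy as np, cv2
from workcell import r, command_gripper, optics
def world(name,u,v,depth=None,z=None):
    c=optics.camera_model(name);K,k1,R,t=[np.array(c[k],float) for k in("K","k1","R","t")]
    p=cv2.undistortPoints(np.array([[[u,v]]],float),K,np.array([float(k1),0,0,0,0]))[0,0]
    d=R.T@np.array([p[0],p[1],1.]); o=-R.T@t
    return o+d*(depth if depth is not None else (z-o[2])/d[2])
def cloud(name,dep):
    c=optics.camera_model(name);K,k1,R,t=[np.array(c[k],float) for k in("K","k1","R","t")]
    vv,uu=np.mgrid[0:420,0:560]
    p=cv2.undistortPoints(np.stack([uu,vv],-1).reshape(-1,1,2).astype(float),K,np.array([float(k1),0,0,0,0])).reshape(420,560,2)
    P=np.dstack([p,np.ones((420,560))])*dep[...,None]
    W=(P-t)@R; W[dep<=0]=np.nan
    return W
def snap(name,tag):
    im,d=optics.get_image(name); cv2.imwrite(f"pics/{tag}.png",im[...,::-1]); np.savez(f"{tag}.npz",im=im,d=d); return im,d
E
python3 - <<'E'
from h import *
for n in("top","side"):
    im,d=snap(n,n+"0"); W=cloud(n,d); c=optics.camera_model(n); print(n,-np.array(c["R"]).T@c["t"],c["k1"])
    I=im.astype(int); m=(I[...,0]>130)&(I[...,1]<70)&(I[...,2]<70)
    k,l,s,ce=cv2.connectedComponentsWithStats(m.astype(np.uint8))
    for i in range(1,k):
        if s[i,4]>20: print(s[i],ce[i],np.nanmedian(W[l==i],0))
print(r.read_state())
E
```

```text
top [0.4013601  0.02579747 0.97644355] -0.05521976545098838
[282 150  12  11 104] [287.49038462 155.15384615] [0.6769206  0.01372385 0.06964986]
[408 151  29  44  72] [424.625      171.95833333] [ 0.66496977 -0.2908589   0.01470484]
[402 153  16  49  86] [407.3255814  177.19767442] [ 0.65075135 -0.24627655  0.01464876]
side [0.07020659 0.80078749 0.68289134] -0.15127050570392103
[305 159  26   3  39] [317.74358974 159.84615385] [ 0.64810938 -0.29793595  0.01528665]
[290 163  40   7  69] [310.73913043 167.39130435] [ 0.64086524 -0.24501958  0.01496369]
{'time_s': 0.1, 'joint_positions': array([-1.42899684e+00,  3.42646101e-01,  1.52489269e+00, -1.26360927e-05,
        1.27543923e+00, -1.46031002e-01]), 'dq': array([-0.00021821, -0.00157362, -0.00388809,  0.00032943,  0.00029698,
        0.00047601]), 'tau': array([ 1.73627272e-03, -4.34447551e+01, -2.46491021e+01, -1.87972814e-04,
        4.66977130e-03,  1.71743409e-06]), 'eef_pos': array([ 0.14898945, -0.50307936,  0.25570911]), 'eef_rot': array([ 9.89661561e-01,  1.43420764e-01, -4.57762266e-06, -6.92696453e-04]), 'contact_force': array([ 0.46650253, -0.65768729, -0.29738832]), 'torque': array([-0.00263996, -0.06175847, -0.0118601 ]), 'grip_force': 0.0, 'grip_width': 0.08564674172591696}
```

View pics/top0.png

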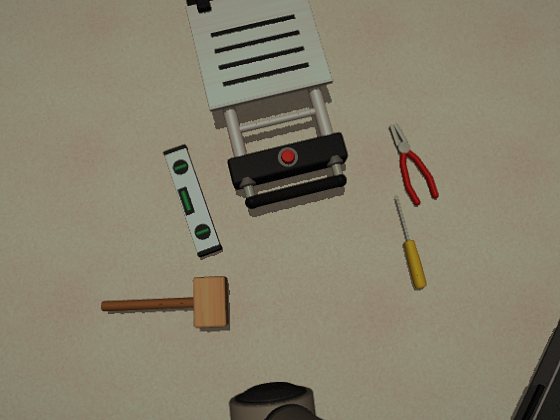

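View pics/side0.png

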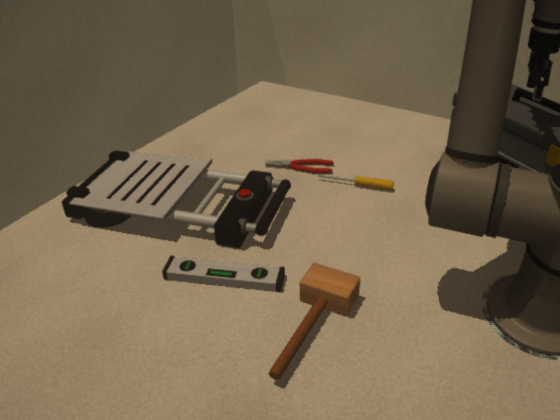

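The top view shows the button at (287,155) and the bar running from (250,203) to (345,180). The side view shows the button at about (244,194) and the bar at about (273,207). The mallet is front-left of the bar, around (210,302) in the top view. Next I measure everything in both views.

```bash
python3 - <<'E'
from h import *
for n,bs in(("top",(287,155)),("side",(244,194))):
    f=np.load(n+"0.npz"); im,d=f["im"].astype(int),f["d"]; W=cloud(n,d)
    red=(im[...,0]>100)&(im[...,1]<0.5*im[...,0])&(im[...,2]<0.5*im[...,0])&(abs(W[...,0]-.677)<.03)&(abs(W[...,1]-.014)<.03)
    v,u=np.nonzero(red); print(n,"button px",u.mean(),v.mean(),u.size,"depth",np.nanmedian(W[red],0),
       "ray@z.07",world(n,u.mean(),v.mean(),z=.07))
    dark=im.max(-1)<75
    near=(np.hypot(W[...,0]-.677,W[...,1]-.014)<.17)
    hd=dark&near&(W[...,2]>.052)&(W[...,2]<.064)
    k,l,s,ce=cv2.connectedComponentsWithStats(hd.astype(np.uint8)); 
    i=1+np.argmax(s[1:,4]); p=W[l==i]; R=cv2.minAreaRect((p[:,:2]*1000).astype(np.float32)); print(" head",R,np.median(p[:,2]))
    # candidates of bar by truck-frame x
    for yaw in [np.arctan2(.0,1)]:
        pass
    bar=dark&near&(W[...,2]>.03)&(W[...,2]<.06)
    k,l,s,ce=cv2.connectedComponentsWithStats(bar.astype(np.uint8))
    for i in range(1,k):
        if s[i,4]>80:
            p=W[l==i]; print(" comp",s[i],cv2.minAreaRect((p[:,:2]*1000).astype(np.float32)),np.percentile(p[:,2],[5,50,95]))
    
E
```

```text
top button px 287.52991452991455 155.28205128205127 117 depth [0.67674199 0.01214059 0.06947794] ray@z.07 [0.67638461 0.01287388 0.07      ]
 head ((672.3492431640625, 12.120162963867188), (66.37925720214844, 248.18484497070312), 16.055803298950195) 0.05736484303989564
 comp [ 227  132  121   57 2973] ((671.9793701171875, 12.275787353515625), (67.98464965820312, 248.5471649169922), 15.400273323059082) [0.04446084 0.05701184 0.05938468]
 comp [ 245  168  102   41 1235] ((615.2979736328125, -3.4798965454101562), (42.040462493896484, 215.569580078125), 15.753355026245117) [0.04373353 0.05226717 0.05646471]
side button px 243.93478260869566 191.95652173913044 46 depth [0.67293473 0.01710092 0.06978561] ray@z.07 [0.67388256 0.01661993 0.07      ]
 head ((669.5886840820312, 16.593093872070312), (66.0685043334961, 248.96897888183594), 15.578968048095703) 0.05815015201503467
 comp [ 194  171   97   68 2493] ((663.8729248046875, 15.970512390136719), (165.67626953125, 251.93521118164062), 10.772346496582031) [0.03583415 0.05526833 0.0593752 ]
```

```bash
cat >> h.py <<'E'
from scipy.spatial.transform import Rotation as Ro
YAW=np.radians(15.7); X=np.array([np.cos(YAW),np.sin(YAW),0]); Y=np.array([-X[1],X[0],0])
B=np.array([.6750,.0148,.0696])
def quat(s=1):  # tool y along s*X, z down
    y=s*X; z=np.array([0,0,-1.]); return Ro.from_matrix(np.c_[np.cross(y,z),y,z]).as_quat()
E
python3 - <<'E'
from h import *
for s in(1,-1):
    print(s,r.solve_ik(B+[0,0,.1],quat(s)),r.solve_ik(B-.22*X+[0,0,-.02],quat(s)))
s=min((1,-1),key=lambda s:abs(r.solve_ik(B+[0,0,.1],quat(s))[5]))
print(s)
command_gripper(0.0,40); print(r.tip_extent)
r.reach(B+[0,0,.12],quat(s))
te=0.025
r.move_straight(B+[0,0,te+.015],speed=.12)
f0=r.read_state()["contact_force"]
h=r.move_straight(B+[0,0,te-.0085],speed=.03,max_force=15)
st=r.read_state(); print(h,st["eef_pos"],st["contact_force"],f0,st["time_s"])
r.hold(.15); st=r.read_state(); print(st["eef_pos"],st["contact_force"])
snap("side","side1"); im,d=snap("top","top1")
W=cloud("top",d); L=(W-B)@np.c_[X,Y]
dark=(im.max(-1)<75)&(W[...,2]>.045)&(W[...,2]<.06)&(abs(L[...,1])<.07)&(L[...,0]<-.04)&(L[...,0]>-.25)
print("bar x",np.median(L[dark],0),np.percentile(L[dark][:,0],[5,95]))
E
```

```text
1 [-9.14784701e-02  6.88281441e-01  1.18009514e+00 -4.44089210e-16
  1.27321607e+00 -3.65495163e-01] [-2.61191326e-01  5.25352338e-01  1.92805852e+00 -4.44089210e-16
  6.88181795e-01 -5.35208018e-01]
-1 [-9.14784701e-02  6.88281441e-01  1.18009514e+00 -4.44089210e-16
  1.27321607e+00  2.77609749e+00] [-2.61191326e-01  5.25352338e-01  1.92805852e+00 -4.44089210e-16
  6.88181795e-01  2.60638464e+00]
1
0.025
True [0.67510157 0.01480883 0.08810111] [-2.27438272  0.25144593  6.32652703] [ 0.21823588 -0.32537784  1.29815797] 5.025
[0.67506913 0.01481007 0.08808299] [-0.76742683  0.35118873  4.43258758]
bar x [-0.10002425 -0.06794016] [-0.10087007 -0.09776278]
```

The handle has sprung out. The force stop came slightly early, so I'll press a little further to be sure the button is fully down, then let go.

```bash
python3 - <<'E'
from h import *
p=r.read_state()["eef_pos"]
h=r.move_straight(p-[0,0,.004],speed=.01,max_force=8)
r.hold(.15); st=r.read_state(); print(h,st["eef_pos"],st["contact_force"])
r.move_straight(B+[0,0,.125],speed=.15)
G=B-.22*X; G[2]=.25
r.move_straight(B-.20*X+[0,0,.18],speed=.25)
r.hold(.1)
im,d=snap("top","top2"); im2,d2=snap("side","side2")
for n,im,d in(("top",im,d),("side",im2,d2)):
    W=cloud(n,d); L=(W-B)@np.c_[X,Y]
    dark=(im.max(-1)<75)&(W[...,2]>.035)&(W[...,2]<.06)&(abs(L[...,1])<.13)&(L[...,0]<-.055)&(L[...,0]>-.14)
    q=L[dark]; print(n,"bar",np.median(q,0),np.percentile(q[:,0],[3,97]),np.percentile(q[:,1],[1,99]),"top z",np.percentile(W[dark][:,2],95),
      "slope",np.polyfit(q[:,1],q[:,0],1))
    I=im.astype(int); red=(I[...,0]>90)&(I[...,1]<.5*I[...,0])&(I[...,2]<.5*I[...,0])&(np.hypot(L[...,0],L[...,1])<.04)
    print(" button",red.sum(),np.nanmedian(W[red],0) if red.any() else 0)
print(r.read_state()["time_s"])
E
```

```text
True [0.67508763 0.01481678 0.0881275 ] [-0.68255153  0.73314747  4.85556326]
top bar [-0.09145385  0.07576719] [-0.10178168 -0.07890654] [-0.0208383   0.10494175] top z 0.05661471314223928 slope [-0.00868901 -0.09036164]
 button 121 [0.6767502  0.01366205 0.06519473]
side bar [-0.09439731  0.02571905] [-0.10344039 -0.06694263] [-0.0932647   0.11065282] top z 0.05630331437994697 slope [ 0.00220165 -0.09277281]
 button 60 [0.67453946 0.01628879 0.06616564]
7.7
```

View pics/side2.png

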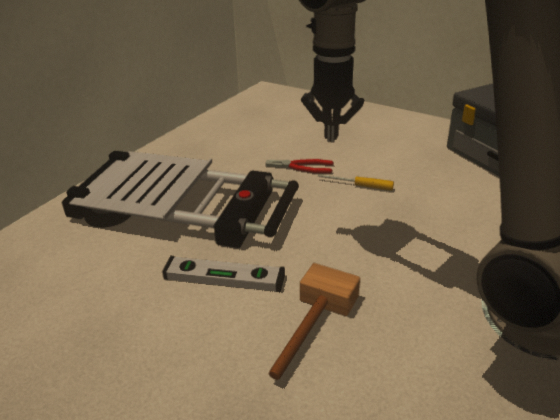

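View pics/top2.png

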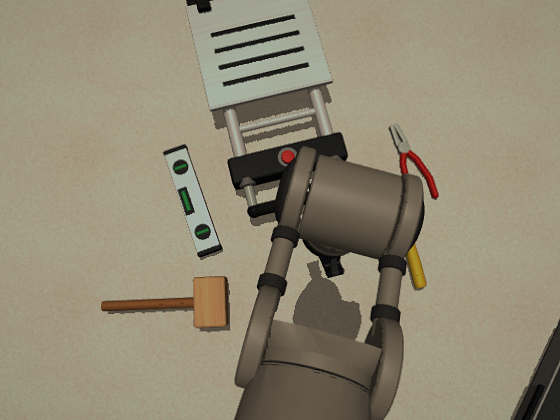

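The button now sits 4 mm down and the bar is 91 mm from the button axis, so the handle is out about 21 mm. I'll grip the bar next.

```bash
python3 - <<'E'
from h import *
q=quat(1)
command_gripper(.056,40)
P=B-.0915*X
r.move_straight([P[0],P[1],.15],q,speed=.2)
h=r.move_straight([P[0],P[1],.048],q,speed=.08,max_force=8)
print("down",h,r.read_state()["eef_pos"],r.read_state()["contact_force"])
if not h:
    command_gripper(0.0,40); st=r.read_state()
    print(st["grip_width"],st["grip_force"],st["contact_force"],st["time_s"])
    snap("side","side3"); 
E
```

```text
down False [ 0.58728264 -0.00999983  0.0485589 ] [0.2401721  0.56588237 0.52044201]
0.024513070793409197 39.150259494781494 [ 0.36799631 -0.07969123  3.25610463] 10.9583
```

View pics/side3.png

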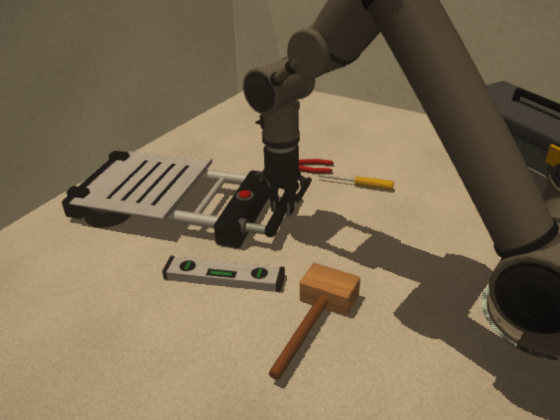

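The fingers are closed round the middle of the bar (about (285,195) in the side view), 24.5 mm wide at 39 N. Now I pull, with a force guard.

```bash
python3 - <<'E'
from h import *
p0=r.read_state()["eef_pos"].copy(); p0[2]=.0486
done=False
for i,s in enumerate([.05,.07,.09,.11,.122,.127,.131,.134,.137,.140]):
    h=r.move_straight(p0-s*X,speed=.04 if s<.115 else .02,max_force=11)
    st=r.read_state(); F=st["contact_force"]@X; out=(p0-st["eef_pos"])@X
    print(s,h,round(out,4),round(F,2),round(st["contact_force"][2],1),round(st["time_s"],2))
    if s>.12 and (F>8 or h): break
r.hold(.3); st=r.read_state(); print((p0-st["eef_pos"])@X,st["contact_force"],st["grip_width"],st["grip_force"],st["time_s"])
for n in("top","side"):
    im,d=snap(n,n+"4"); W=cloud(n,d); L=(W-B)@np.c_[X,Y]
    I=im.astype(int); red=(I[...,0]>90)&(I[...,1]<.5*I[...,0])&(I[...,2]<.5*I[...,0])&(np.hypot(L[...,0],L[...,1])<.05)
    v,u=np.nonzero(red); print(n,"button",red.sum(),np.nanmedian(W[red],0) if red.any() else 0,u.mean(),v.mean())
E
```

```text
0.05 False 0.0504 1.66 5.7 12.4
0.07 False 0.0709 0.56 7.3 13.05
0.09 False 0.091 -0.56 7.1 13.7
0.11 False 0.111 0.25 7.0 14.35
0.122 False 0.1227 1.52 6.6 15.1
0.127 False 0.1279 1.28 8.3 15.5
0.131 False 0.1315 1.85 6.3 15.85
0.134 True 0.1318 1.28 1.5 16.06
0.1315233725770887 [-0.37335193 -0.48668052 -1.60395803] 0.024996595264008988 40.195292830467224 16.3583
top button 122 [0.67560346 0.01206268 0.06983974] 287.6639344262295 155.50819672131146
side button 64 [0.67359429 0.0158804  0.07007399] 244.0 191.875
```

View pics/side4.png

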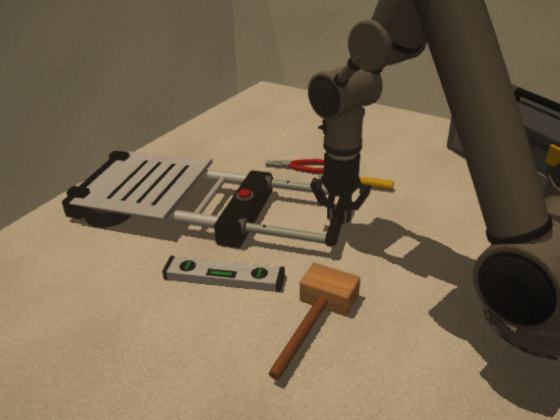

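The click registered and the firm end was felt. The button is back up at 70 mm in both views and the truck hasn't moved. I'll check how far the handle is out, then hand in.

```bash
python3 - <<'E'
from h import *
r.hold(.3); st=r.read_state(); print("handle out", (B-st["eef_pos"])@X-.070, st["grip_force"], st["eef_pos"][2], st["time_s"])
p=st["eef_pos"]
h=r.move_straight(p-.002*X,speed=.01,max_force=6); st=r.read_state(); print(h,(B-st["eef_pos"])@X-.070,st["contact_force"])
r.hold(.3); print(r.read_state()["contact_force"]); print(r.finish_job())
E
```

```text
handle out 0.15202852742195838 39.70030725002289 0.048697221587432754 16.7583
True 0.15290647073576985 [1.49097144 1.84767168 4.78873455]
[1.89526113 0.71559483 7.09473357]
the job is handed in; nothing more can be done
None
```

I handed the job in at about 17 s: the handle is at its second stop (about 152 mm out), the red button was back up when last imaged, the bar is still gripped at about 40 N, and the truck showed no measurable movement; the hand-in call returned no verdict.

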